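# Lock the suspension arm into the bench fixture with its bayonet bolt

### The arm

A 7-joint arm with a two-finger parallel gripper is mounted at the origin on the work surface. World frame = base frame: x ahead of the robot, y to its left, z up, the work surface at z = 0. Lengths are in m, angles in rad, forces in N, time in s.
With the tool pointing down it reaches from about 0.4 to 0.85 m from the base axis. Payload 4.5 kg.
Tool frame: the origin (TCP) lies midway between the tips of the shut fingers; the grasp point (between the pads) lies 19 mm behind it; z points along the fingers, x is the direction in which the jaws open and shut, and the axes are right-handed (so a half turn about z gives the same grasp; the last joint's range is limited). The gripper opens to 88 mm and grips with 3 to 60 N. Pads are 18 mm wide; open, the fingers measure 123 mm over their backs; the gripper's body (75 mm by 187 mm) begins 45 mm behind the grasp point.
Start: joints at [-1.067, 0.689, -0.195, 1.565, 0.157, 0.902, -0.215], TCP at [0.283, 0.557, 0.239] pointing down, gripper open.
Joint ranges: [-3.01, 3.01], [-0.46, 2.08], [-1.47, 1.51], [0.13, 2.56], [-1, 4.14], [0.04, 2.09], [-2.66, 2.66]. Speed limits (rad/s): [2.57, 2.57, 3.14, 3.14, 3.14, 3.14, 3.14].

### API

Orientations are given as a unit quaternion [x, y, z, w].
In Python, from plant import r gives the robot as it stands. The module is installed in compiled form; this text tells all that it offers.
- The arm moves only by the tool play_rows, never from a script. Its argument "increments" is a list of rows, each a list of 7 numbers: the opening, from 0 (shut) to 1 (fully open), then the shift along the tool's x, y, z in mm, then the turn, a rotation vector about the tool's x, y, z in rad. In form: [[hand, dx, dy, dz, wx, wy, wz], ...]. A call has exactly 8 rows; each row shifts and turns the pose as measured when the row begins, along the tool's axes as they then stand; what a row does not reach is not made up. A row lasts 1/8 s, in which the tool goes at most 62.5 mm and 10.7 degrees, less where a joint would pass 70% of its speed; a pose out of reach is approached as far as the arm can. A call is refused whole if a number of a shift passes 62.5 or a number of a turn 0.188, either way. A call with a gripper value outside its range is refused whole. The fingers move at their own pace and stop on an object; "grip_force" is the grip in N (left out, the last holds). Time passes only in rows, so rows that do not move let the fingers close, or fill a call up. It gives the time, the measured TCP pose, the force and the opening at its end, in the units of the state.
- r.get_state(): the state, without advancing time (a new reading comes with each control period).
- r.snapshot(name): name is "side" or "top"; returns the picture (420x560x3 uint8, red, green, blue); there is no depth.
- r.get_calibration(name): a dict with "fx", "fy", "cx", "cy" (pixels), "R" (3x3) and "t" (3): a world point X has camera coordinates R X + t. Camera axes: x right, y down, z forward; pixel columns grow to the right and rows downward; lengths in m; the calibration is good to about 2 mm. A picture is of the moment at which its call begins. get_calibration takes no time and is no camera call.
- r.finish_job(): hands the job in, once; it reports no verdict.
The state is a dict: "clock": time; "q": joint angles; "qd": joint speeds; "joint_torque": joint torques, N m; "tool_pos": TCP position; "eef_rot": TCP orientation; "contact_force": force on the tool from outside, world axes, zero at the start; "moment": the same for the moment, N m; "opening": opening from 0.0 (shut) to 1.0 (fully open).
Only numpy, scipy, OpenCV 4.12 (cv2) and the standard library are available. Lean on these libraries where they do the work, as an engineer would, in place of code of your own. Each camera call takes 0.05 s, during which the arm holds its last target.

### The job

Lock the suspension arm into the fixture: with a closed fingertip push the bolt's upright knob handle along the slot until the bolt has gone all the way through the arm's eye, then push the handle over sideways, fully to the end of the short side slot. Push gently and do not grip the handle; leave the loose parts and tools lying where they are, and finish clear of everything.

Things in the scene. Friction and masses are not known exactly. Their poses are not given: they have to be found in the camera images.
- fixture: Fixed fixture, origin on the table. Grey base plate 12 mm thick: x -120 to 90, y -150 to 190 mm. A level steel guide tube, 42 mm diameter, lies along its y axis over x = 0, y -100 to 60 mm: axis 50, top 71 mm above the table. It has an L-shaped slot: the long leg, 15 mm wide, runs along its top; the short leg, 17 mm wide, leaves the long leg's +y end, round the tube to +x.
- notch (a point): Fixed point on the tube's axis below the corner of the L-shaped slot (fixture x = 0, y = 25 mm, 50 mm above the table): the upright handle stands above it when the bolt is fully through. Its axes are the fixture's.
- eye (a point): Fixed. Centre of the dark steel eye of the suspension arm (54 mm diameter, on the tube's axis at fixture y = 105 mm, up to 77 mm above the table). The bolt goes through it into a receiver ring ending at y = 164 mm.
- ball_joint (a point): Fixed. Top of the stud of the suspension arm's ball joint, 112 mm above the table (fixture x = 215, y = 50 mm). The arm, up to 70 mm high, runs from the eye to here.
- knob (a point): Centre of the black ball knob, 28 mm diameter, at the end of the handle, 60 mm from the tube's axis; at first the handle stands straight up and the knob's centre is 110 mm above the table. The handle's bare steel shank has 11 mm diameter. Turned over fully the knob is 46 mm to the fixture's +x side of the axis and 89 mm above the table.
- bolt (a joint): How far the bolt has been pushed along the fixture's +y, in m: 0 is fully back (handle at fixture y = -65 mm), 0.09 fully through the eye (handle at y = +25 mm), against a stop. It starts between 0 and 0.025. The bolt is a dark steel rod, 18 mm diameter. Slides with about 2.5 N of friction, no spring, stays where it is left.
- handle (a joint): How far the handle is turned over from upright towards the fixture's +x, in rad: 0 upright, 0.87 the end of the short slot (a stop). It can turn only when the bolt is within about 3 mm of fully through, and once turned keeps the bolt from sliding. Needs about 1.5 N at the knob, no spring, stays where it is left.
- bush_mid (a point): Spare rubber bush, ring 40 mm diameter, 34 mm high, standing loose on the base plate on the -x side of the tube; point at its centre. Leave alone.
- socket_mid (a point): Steel wrench socket, 28 mm diameter, 36 mm high, standing loose on the base plate on the -x side of the tube; point at its centre. Leave alone.
- nut_mid (a point): Brass hexagon nut, 26 mm across, 18 mm high, loose on the base plate on the +x side of the tube; point at its centre. Leave alone.
- wrench_grip (a point): Loose steel wrench lying on the table; point on its handle. Leave alone.
- hammer_grip (a point): Loose hammer lying on the table; point on its handle. Leave alone.
- tin_mid (a point): Yellow grease tin, 76 mm diameter, 75 mm high, loose on the table; point at its centre. Leave alone.
- spray_mid (a point): White and steel spray can, 54 mm diameter, 160 mm high, loose on the table; point at its centre. Leave alone.

How it is judged:
On the way, in this order (a step that is already met when the one before it is completed fails the run):
1. the bolt is pushed through the eye (at least 82 of 90 mm) (value of joint bolt above 0.082 m), for 0.05 s.
2. the handle is turned over to the end of the short slot (at least 0.76 of 0.87 rad) (value of joint handle above 0.76 rad), for 0.1 s.
At the end, for the whole second after the job is handed in: The bolt stands at 82 mm or more of its 90 mm travel and the handle at 0.76 rad or more of its 0.87 rad, at rest, every loose part still within 20 mm of where it lay (value of joint bolt above 0.082 m and value of joint handle above 0.76 rad and velocity of joint handle between -0.05 and 0.05 rad/s); the robot touches nothing.
It fails at once if a loose part or tool is lifted or moved by more than 20 mm (distance of any of bush_mid, socket_mid, nut_mid, wrench_grip, hammer_grip, tin_mid, spray_mid from where it was at the start of the episode above 0.02 m).
It fails at once if the handle is gripped or forced (more than 35 N between fingers and handle) (contact force between the fingers and handle above 35 N).
It also fails if it takes over 48 s, if anything falls off the work surface, if the arm or the gripper's body presses on something with over 40 N, if the wrist force passes 120 N, or if a joint passes its speed limit or range.

## Working session

There is one attempt and no reset: what is moved stays moved. The work goes in short steps, Python scripts to look and compute and a tool call to move; the robot and the scene stay as the last step left them, time stands still between calls to the robot, and variables do not carry over. Pictures are saved under pics/ and viewed, and the job is handed in when it is done.

Besides the shell and the picture viewer there is one more tool, called after "Emit:" in YAML: its name, and indented under it one key for each argument. play_rows: Moves the arm, as the interface text tells. Its arguments: {"type":"object","properties":{"increments":{"type":"array"},"grip_force":{"type":"number"}},"required":["increments"]}

```bash
mkdir -p pics
python3 - <<'E'
from plant import r
import cv2,json
for n in("side","top"):
    im=r.snapshot(n); cv2.imwrite(f"pics/{n}0.png",im[:,:,::-1])
    c=r.get_calibration(n); print(n,c)
s=r.get_state(); print(s)
E
```

```text
side {'fx': 412.42197133042356, 'fy': 412.42197133042356, 'cx': 278.74619208485893, 'cy': 207.8410127022517, 'R': array([[ 0.99589705, -0.0880795 ,  0.02076223],
       [-0.03368404, -0.5737572 , -0.81833249],
       [ 0.0839908 ,  0.81427555, -0.57436998]]), 't': array([-0.58570043,  0.0872715 ,  1.20660283])}
top {'fx': 472.1783295598027, 'fy': 472.1783295598027, 'cx': 275.3184707601154, 'cy': 208.81469841665978, 'R': array([[ 0.06606374, -0.9978141 , -0.0016118 ],
       [-0.97489992, -0.06420226, -0.21318589],
       [ 0.21261641,  0.0156552 , -0.97701033]]), 't': array([-0.04938023,  0.60068269,  1.14251793])}
{'clock': 0.1, 'q': array([-1.06715312,  0.68990924, -0.19452557,  1.56622646,  0.15729583,
        0.90249381, -0.21509163]), 'qd': array([-4.44585522e-04, -2.11452460e-03, -1.15759304e-03, -2.66970916e-03,
       -1.45519450e-03, -8.26179730e-04,  5.94769343e-05]), 'joint_torque': array([-3.51165771e-03, -5.28503394e+01, -1.27136685e+00, -1.53836453e+01,
       -5.24995546e-02,  1.99252812e-03,  5.74601086e-05]), 'tool_pos': array([0.2827469 , 0.55675589, 0.23798828]), 'eef_rot': array([ 8.52252901e-01,  5.23129349e-01, -6.70848834e-04,  4.77002440e-04]), 'contact_force': array([-0.12984019,  0.06053117, -0.40507665]), 'moment': array([ 0.04241488,  0.0253827 , -0.04248236]), 'opening': 1.0003549304069572}
```

View pics/side0.png

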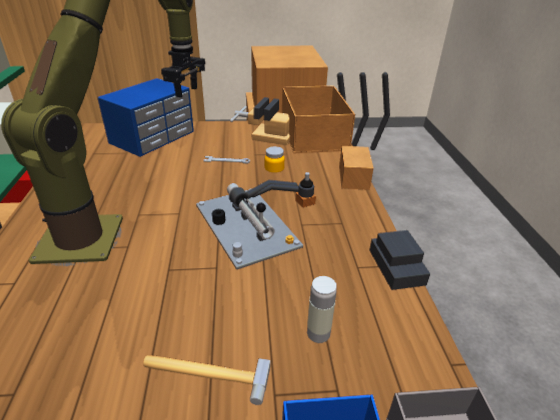

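View pics/top0.png

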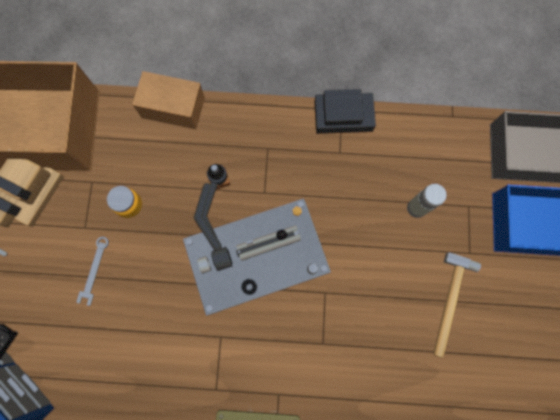

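The side view shows the plate around (248,225) with the knob near (261,208). In the top view the plate's corners are at about (185,240), (304,201), (328,270) and (209,312), with the knob at about (282,235), the eye at (221,259) and the nut at (297,211). Next I'll measure these.

```bash
cat > h.py <<'E'
import numpy as np,cv2
from plant import r
def ray(n,u,v):
    c=r.get_calibration(n);R=np.array(c["R"]);t=np.array(c["t"])
    d=R.T@np.array([(u-c["cx"])/c["fx"],(v-c["cy"])/c["fy"],1.]);return -R.T@t,d/np.linalg.norm(d)
def onz(n,u,v,z):
    o,d=ray(n,u,v);return o+d*(z-o[2])/d[2]
def proj(n,X):
    c=r.get_calibration(n);p=np.array(c["R"])@X+np.array(c["t"]);return np.array([c["fx"]*p[0]/p[2]+c["cx"],c["fy"]*p[1]/p[2]+c["cy"]])
def tri(u1,u2):
    o1,d1=ray("side",*u1);o2,d2=ray("top",*u2)
    s=np.linalg.lstsq(np.c_[d1,-d2],o2-o1,rcond=None)[0]
    a,b=o1+s[0]*d1,o2+s[1]*d2;return (a+b)/2,np.linalg.norm(a-b)
E
python3 - <<'E'
import cv2,numpy as np
t=cv2.imread("pics/top0.png");s=cv2.imread("pics/side0.png")
a=t[190:320,175:335];cv2.imwrite("pics/t0z.png",cv2.resize(a,None,fx=5,fy=4.6,interpolation=2) if 0 else cv2.resize(a,(640,520),interpolation=cv2.INTER_CUBIC))
b=s[165:270,185:325];cv2.imwrite("pics/s0z.png",cv2.resize(b,(700,525),interpolation=cv2.INTER_CUBIC))
E
```

```text
(no output)
```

View pics/t0z.png

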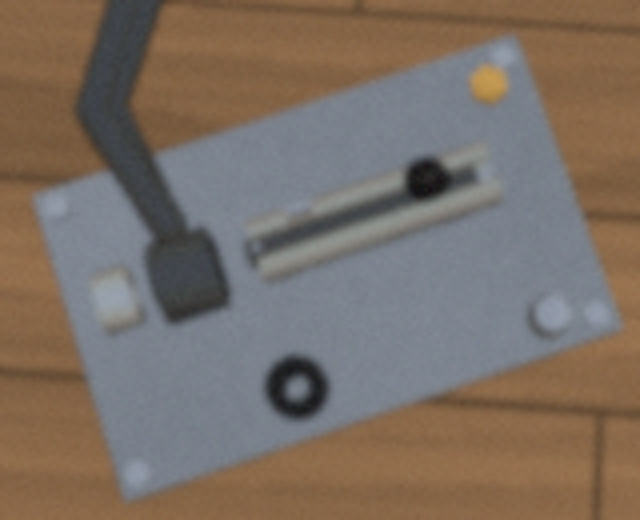

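View pics/s0z.png

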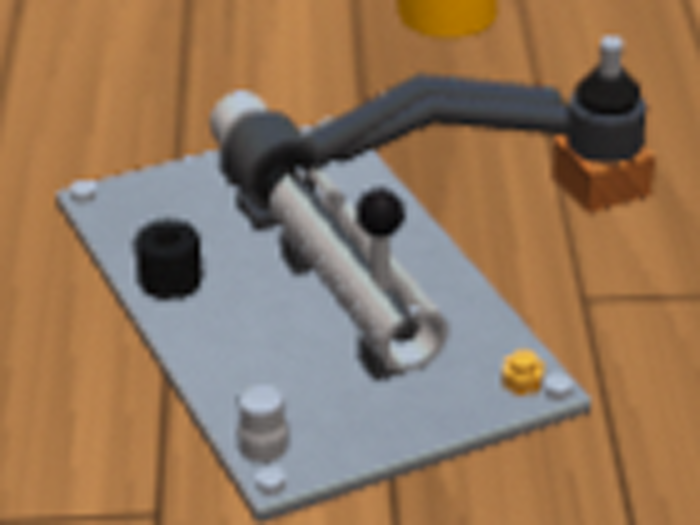

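```bash
cat >> h.py <<'E'
def T4(u,v): return ((u+.5)/4-.5+175,(v+.5)/4-.5+190)
def S5(u,v): return ((u+.5)/5-.5+185,(v+.5)/5-.5+165)
E
python3 - <<'E'
from h import *
np.set_printoptions(precision=4,suppress=True)
F=np.array([[90,190],[90,-150],[-120,-150],[-120,190]])/1000
P=np.array([onz("top",*T4(*p),.012)[:2] for p in[(36,197),(518,38),(622,328),(128,498)]])
def fit(F,P):
    fc,pc=F.mean(0),P.mean(0);H=(F-fc).T@(P-pc);a=np.arctan2(H[0,1]-H[1,0],H[0,0]+H[1,1])
    R=np.array([[np.cos(a),-np.sin(a)],[np.sin(a),np.cos(a)]]);t=pc-R@fc
    print(a,t,(F@R.T+t-P)*1000);return a,R,t
a,R,t=fit(F,P)
Ps=np.array([onz("side",*S5(*p),.012)[:2] for p in[(590,407),(262,516),(58,200)]]);a2,R2,t2=fit(F[1:],Ps)
k,e=tri(S5(380,212),T4(428,179));print("knob",k,e, "fix",R.T@(k[:2]-t))
for n,p in(("top",T4(428,179)),("side",S5(380,212))):
    k=onz(n,*p,.11);print(n,k,R.T@(k[:2]-t))
# tube axis check: eye etc
for X in[(0,-.1,.071),(0,.06,.071),(0,.025,.071)]:
    w=R@np.array(X[:2])+t;q=proj("top",np.r_[w,X[2]]);print(((q-[175,190])+.5)*4-.5)
print(np.degrees(a))
E
```

```text
0.39275706213573736 [0.5087 0.0194] [[ 1.7734  2.4665]
 [ 3.4922 -0.5246]
 [-1.7575 -3.3056]
 [-3.508   1.3636]]
0.39832397200549585 [0.5119 0.0099] [[ 4.9939 -0.3758]
 [-1.5206 -4.2417]
 [-3.4733  4.6175]]
knob [ 0.5312 -0.0299  0.1085] 0.0011586619794787824 fix [ 0.0019 -0.0541]
top [ 0.5304 -0.0299  0.11  ] [ 0.0012 -0.0539]
side [ 0.5317 -0.0319  0.11  ] [ 0.0016 -0.0562]
[497.2871 167.3849]
[255.095  248.7406]
[308.4501 230.8179]
22.50332203433518
```

Emit:
play_rows:
  increments:
    - [0, 0, 0, 0, 0, 0, 0.177]
    - [0, 0, 0, 0, 0, 0, 0.177]
    - [0, 0, 0, 0, 0, 0, 0.177]
    - [0, 0, 0, 0, 0, 0, 0.177]
    - [0, 0, 40, 0, 0, 0, 0]
    - [0, 0, 60, 0, 0, 0, 0]
    - [0, 0, 60, 0, 0, 0, 0]
    - [0, 0, 60, 0, 0, 0, 0]
  grip_force: 10

```text
clock: 1.1
tool_pos: [0.3603, 0.3499, 0.2344]
eef_rot: [0.982, 0.189, -0.003, 0.002]
contact_force: [0.6, -0.2, 0.2]
opening: 0.116
```

```bash
cat >> h.py <<'E'
from scipy.spatial.transform import Rotation as Ro
np.set_printoptions(precision=4,suppress=True)
A=0.3945; FR=np.array([[np.cos(A),-np.sin(A)],[np.sin(A),np.cos(A)]]); FT=np.array([0.5097,0.0185])  # adjusted so that knob has x=0ish
def st(): 
    s=r.get_state();p=s["tool_pos"];R=Ro.from_quat(s["eef_rot"]);
    f=FR.T@(p[:2]-FT);print("clk",s["clock"],"fix",f*1000,"z",p[2]*1000,"F",s["contact_force"],"op",s["opening"])
    Rd=np.c_[[*FR[:,0],0],[*(-FR[:,1]),0],[0,0,-1]]
    print("turn to aligned",(R.inv()*Ro.from_matrix(Rd)).as_rotvec())
    return p,R
def to(x,y,z):
    p,R=st();w=np.r_[FR@(np.array([x,y])/1000)+FT,z/1000];print("tool delta mm",R.inv().apply(w-p)*1000)
E
python3 - <<'E'
from h import *
k=tri(S5(380,212),T4(428,179))[0];print("knob fix",FR.T@(k[:2]-FT))
to(0,-95,230)
E
```

```text
knob fix [ 0.0012 -0.0529]
clk 1.1 fix [-10.5649 363.3208] z 234.3820499890033 F [ 0.5571 -0.2284  0.1958] op 0.11646080936806598
turn to aligned [ 0.0019  0.0061 -0.0147]
tool delta mm [ 17.3461 458.1062   5.1516]
```

Emit:
play_rows:
  increments:
    - [0, 3, 60, 1, 0, 0.006, -0.015]
    - [0, 1, 60, 0, 0, 0, 0]
    - [0, 1, 60, 0, 0, 0, 0]
    - [0, 1, 60, 0, 0, 0, 0]
    - [0, 1, 60, 0, 0, 0, 0]
    - [0, 1, 60, 0, 0, 0, 0]
    - [0, 1, 60, 0, 0, 0, 0]
    - [0, 1, 50, 0, 0, 0, 0]

```text
clock: 2.1
tool_pos: [0.5538, -0.0956, 0.2331]
eef_rot: [0.98, 0.197, -0.0, 0.001]
contact_force: [0.2, 0.6, -0.1]
opening: 0.007
```

Run:
```python
from h import *
to(1,-92,130)
for n in("side","top"): cv2.imwrite(f"pics/{n}1.png",r.snapshot(n)[:,:,::-1])
t=cv2.imread("pics/top1.png");s=cv2.imread("pics/side1.png")
cv2.imwrite("pics/z1.png",np.hstack([cv2.resize(t[170:330,175:375],(400,320)),cv2.resize(s[110:270,185:385],(400,320))]))
```

```text
clk 2.1 fix [  -3.1918 -122.2859] z 233.08017820695235 F [ 0.2168  0.6062 -0.1492] op 0.0068054664281622206
turn to aligned [0.0011 0.001  0.0018]
tool delta mm [  4.3483 -30.3957 103.0414]
```

View pics/z1.png

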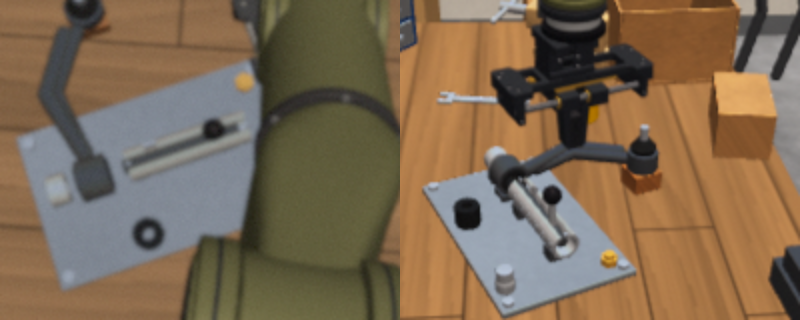

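The fingers are shut. The tip is on the -y side of the knob, at about (573,145) in the zoomed side view, above everything. I'll descend behind the knob.

Emit:
play_rows:
  increments:
    - [0, 4, -10, 40, 0, 0, 0]
    - [0, 0, -5, 45, 0, 0, 0]
    - [0, 0, 0, 30, 0, 0, 0]
    - [0, 0, 0, 15, 0, 0, 0]
    - [0, 0, 0, 3, 0, 0, 0]
    - [0, 0, 0, 0, 0, 0, 0]
    - [0, 0, 0, 0, 0, 0, 0]
    - [0, 0, 0, 0, 0, 0, 0]

```text
clock: 3.2
tool_pos: [0.555, -0.0843, 0.0988]
eef_rot: [0.981, 0.192, 0.003, 0.003]
contact_force: [-0.8, 0.7, 1.2]
opening: 0.005
```

Run:
```python
from h import *
to(1,-80,102)
for n in("side","top"): cv2.imwrite(f"pics/{n}2.png",r.snapshot(n)[:,:,::-1])
t=cv2.imread("pics/top2.png");s=cv2.imread("pics/side2.png")
cv2.imwrite("pics/z2.png",np.hstack([cv2.resize(t[200:280,225:325],(400,320)),cv2.resize(s[160:260,205:330],(400,320))]))
```

```text
clk 3.2 fix [   2.2848 -112.2809] z 98.81645452236087 F [-0.7651  0.7405  1.1616] op 0.005325029746828971
turn to aligned [ 0.0068 -0.0049 -0.0079]
tool delta mm [ -1.5233 -32.2474  -3.4097]
```

View pics/z2.png

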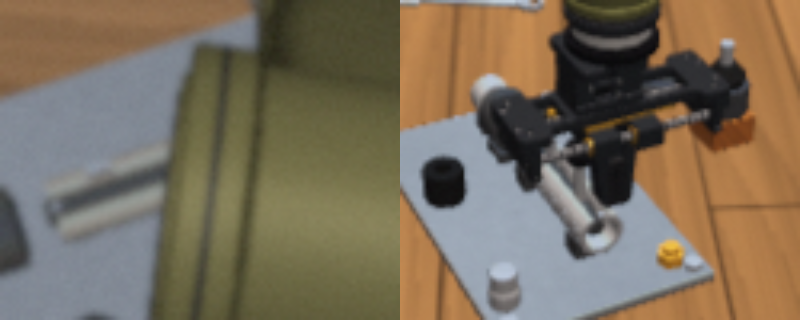

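Emit:
play_rows:
  increments:
    - [0, -1, -10, -2, 0.007, -0.005, -0.008]
    - [0, 0, -10, -1, 0, 0, 0]
    - [0, 0, -6, 0, 0, 0, 0]
    - [0, 0, -6, 0, 0, 0, 0]
    - [0, 0, -6, 0, 0, 0, 0]
    - [0, 0, -6, 0, 0, 0, 0]
    - [0, 0, -6, 0, 0, 0, 0]
    - [0, 0, -6, 0, 0, 0, 0]

```text
clock: 4.3
tool_pos: [0.5321, -0.0318, 0.1022]
eef_rot: [0.981, 0.195, 0.001, 0.001]
contact_force: [1.3, -3.0, -0.0]
opening: 0.008
```

Run:
```python
from h import *
to(1,2,102)
```

```text
clk 4.3 fix [  1.2979 -55.0789] z 102.24136955061957 F [ 1.3138 -2.9941 -0.0216] op 0.008166020777269453
turn to aligned [ 0.0028 -0.0007 -0.0014]
tool delta mm [ -0.3784 -57.0789   0.0809]
```

Emit:
play_rows:
  increments:
    - [0, 0, -6, 0, 0.003, 0, 0]
    - [0, 0, -6, 0, 0, 0, 0]
    - [0, 0, -6, 0, 0, 0, 0]
    - [0, 0, -6, 0, 0, 0, 0]
    - [0, 0, -6, 0, 0, 0, 0]
    - [0, 0, -6, 0, 0, 0, 0]
    - [0, 0, -6, 0, 0, 0, 0]
    - [0, 0, -5, 0, 0, 0, 0]

```text
clock: 5.3
tool_pos: [0.5126, 0.0145, 0.1022]
eef_rot: [0.981, 0.195, 0.0, -0.0]
contact_force: [0.6, -2.9, -0.8]
opening: 0.009
```

Run:
```python
from h import *
to(1,2,102)
```

```text
clk 5.3 fix [ 1.1628 -4.7686] z 102.20833676696655 F [ 0.6026 -2.9312 -0.7942] op 0.009188480537324293
turn to aligned [-0.0004 -0.0004 -0.0015]
tool delta mm [-0.1733 -6.7683  0.2107]
```

Now small steps up to the stop.

Emit:
play_rows:
  increments:
    - [0, 0, -2, 0, 0, 0, 0]
    - [0, 0, -2, 0, 0, 0, 0]
    - [0, 0, -2, 0, 0, 0, 0]
    - [0, 0, -2, 0, 0, 0, 0]
    - [0, 0, -1.5, 0, 0, 0, 0]
    - [0, 0, -1.5, 0, 0, 0, 0]
    - [0, 0, -1.5, 0, 0, 0, 0]
    - [0, 0, -1.5, 0, 0, 0, 0]

```text
clock: 6.3
tool_pos: [0.5086, 0.0242, 0.1023]
eef_rot: [0.981, 0.193, 0.001, 0.002]
contact_force: [2.2, -5.0, -1.2]
opening: 0.004
```

Run:
```python
from h import *
to(1,2,102)
```

```text
clk 6.3 fix [1.1344 5.6909] z 102.34967796464201 F [ 2.1709 -4.9758 -1.1945] op 0.004355702316593958
turn to aligned [ 0.005  -0.0015 -0.0059]
tool delta mm [-0.1131  3.6898  0.368 ]
```

Emit:
play_rows:
  increments:
    - [0, 0, -1.5, 0, 0, 0, 0]
    - [0, 0, -1.5, 0, 0, 0, 0]
    - [0, 0, -2, 0, 0, 0, 0]
    - [0, 0, -2, 0, 0, 0, 0]
    - [0, 0, -2, 0, 0, 0, 0]
    - [0, 0, -2, 0, 0, 0, 0]
    - [0, 0, -2, 0, 0, 0, 0]
    - [0, 0, -2, 0, 0, 0, 0]

```text
clock: 7.3
tool_pos: [0.5085, 0.0241, 0.1025]
eef_rot: [0.983, 0.185, 0.005, 0.011]
contact_force: [2.3, -6.4, -1.5]
opening: 0.001
```

Run:
```python
from h import *
to(1,2,102)
for n in("side","top"): cv2.imwrite(f"pics/{n}3.png",r.snapshot(n)[:,:,::-1])
t=cv2.imread("pics/top3.png");s=cv2.imread("pics/side3.png")
cv2.imwrite("pics/z3.png",np.hstack([cv2.resize(t[200:280,215:315],(400,320)),cv2.resize(s[160:260,205:330],(400,320))]))
```

```text
clk 7.3 fix [1.0011 5.6037] z 102.51330112038615 F [ 2.3485 -6.4011 -1.5338] op 0.0012928038640228293
turn to aligned [ 0.0232 -0.005  -0.022 ]
tool delta mm [0.0751 3.59   0.5969]
```

View pics/z3.png

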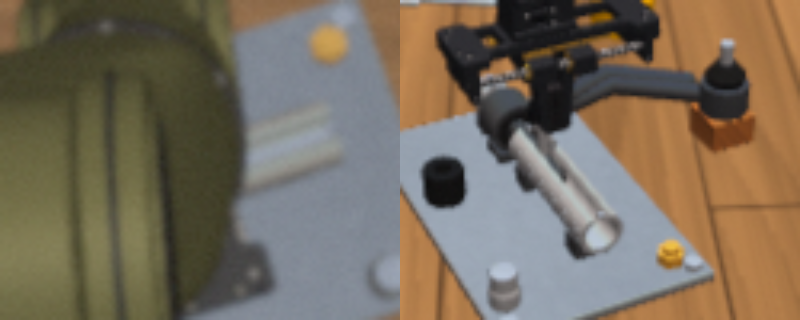

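The bolt is against its stop: it stopped moving while the force rose to about 7 N. I'll back off and go around to the knob's -x side.

Emit:
play_rows:
  increments:
    - [0, 0, 10, 0, 0.012, -0.003, -0.011]
    - [0, 0, 10, 0, 0.012, -0.002, -0.011]
    - [0, -22, 2, 0, 0, 0, 0]
    - [0, -25, 0, 0, 0, 0, 0]
    - [0, -4, -5, 0, 0, 0, 0]
    - [0, 0, -10, 0, 0, 0, 0]
    - [0, 0, 0, 0, 0, 0, 0]
    - [0, 0, 0, 0, 0, 0, 0]

```text
clock: 8.4
tool_pos: [0.4638, 0.0055, 0.1028]
eef_rot: [0.98, 0.2, 0.001, -0.004]
contact_force: [-0.3, 0.3, -0.4]
opening: 0.001
```

Run:
```python
from h import *
to(-48,25,101)
for n in("side","top"): cv2.imwrite(f"pics/{n}4.png",r.snapshot(n)[:,:,::-1])
t=cv2.imread("pics/top4.png");s=cv2.imread("pics/side4.png")
cv2.imwrite("pics/z4.png",np.hstack([cv2.resize(t[200:280,215:315],(400,320)),cv2.resize(s[160:260,205:330],(400,320))]))
```

```text
clk 8.4 fix [-47.4082   5.6121] z 102.84041512990898 F [-0.2979  0.2655 -0.4443] op 0.0012662562235647985
turn to aligned [-0.0085 -0.0033  0.0086]
tool delta mm [ -0.4311 -19.3759   2.0038]
```

View pics/z4.png

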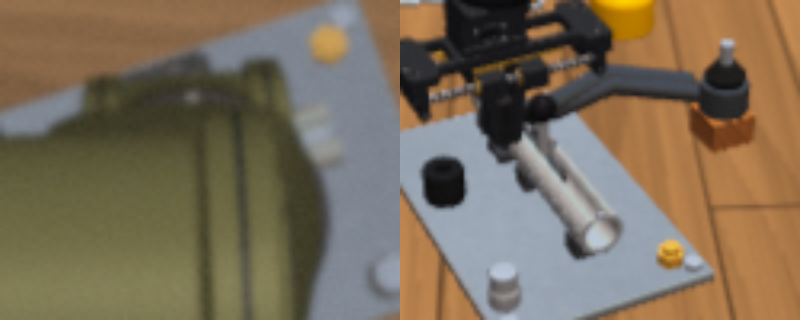

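Emit:
play_rows:
  increments:
    - [0, 0, -10, 1, -0.008, -0.003, 0.008]
    - [0, 0, -9, 1, 0, 0, 0]
    - [0, 5, 0, 0, 0, 0, 0]
    - [0, 5, 0, 0, 0, 0, 0]
    - [0, 5, 0, 0, 0, 0, 0]
    - [0, 5, 0, 0, 0, 0, 0]
    - [0, 5, 0, 0, 0, 0, 0]
    - [0, 5, 0, 0, 0, 0, 0]

```text
clock: 9.5
tool_pos: [0.4855, 0.0332, 0.1008]
eef_rot: [0.981, 0.194, -0.001, 0.0]
contact_force: [-2.2, -0.4, 2.2]
opening: 0.004
```

Run:
```python
from h import *
k=onz("side",249.7,193.75,.11);print("knob",FR.T@(k[:2]-FT))
to(15,25,90)
s=r.snapshot("side")[:,:,::-1];cv2.imwrite("pics/z5.png",cv2.resize(s[140:240,205:330],(500,400)))
```

```text
knob [0.0015 0.0206]
clk 9.5 fix [-16.6983  22.8759] z 100.82935115014793 F [-2.2473 -0.4242  2.1923] op 0.003813242749590863
turn to aligned [ 0.0006  0.002  -0.0031]
tool delta mm [31.7128 -2.2278 10.766 ]
```

View pics/z5.png

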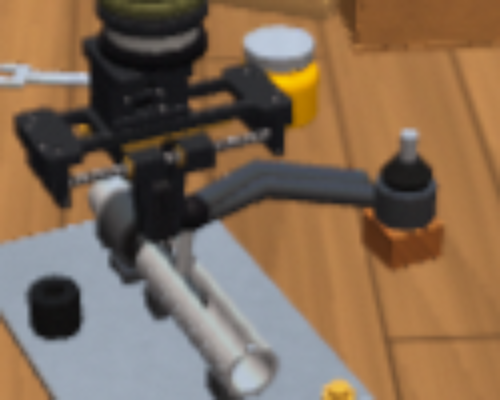

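Emit:
play_rows:
  increments:
    - [0, 5, 0, 0.5, 0, 0, 0]
    - [0, 5, 0, 1, 0, 0, 0]
    - [0, 5, 0, 1.5, 0, 0, 0]
    - [0, 5, 0, 1.5, 0, 0, 0]
    - [0, 5, 0, 1.5, 0, 0, 0]
    - [0, 4, 0, 1.5, 0, 0, 0]
    - [0, 4, 0, 1.5, 0, 0, 0]
    - [0, 4, 0, 1.5, 0, 0, 0]

```text
clock: 10.55
tool_pos: [0.5199, 0.0476, 0.0887]
eef_rot: [0.981, 0.194, -0.004, 0.001]
contact_force: [-7.3, -4.0, 8.5]
opening: 0.005
```

Run:
```python
from h import *
to(15,25,90)
s=r.snapshot("side")[:,:,::-1];cv2.imwrite("pics/z6.png",cv2.resize(s[140:240,205:330],(500,400)))
```

```text
clk 10.55 fix [20.607  22.9367] z 88.66921977596783 F [-7.2983 -3.9601  8.5255] op 0.0048021484137567225
turn to aligned [-0.0001  0.0074 -0.0031]
tool delta mm [-5.6231 -2.0458 -1.2892]
```

View pics/z6.png

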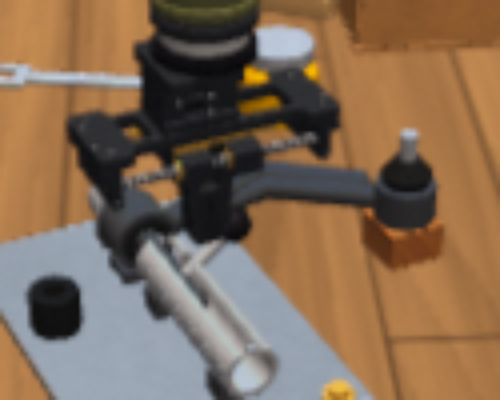

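Emit:
play_rows:
  increments:
    - [0, 2, 0, 0, 0, 0.007, 0]
    - [0, 2, 0, 0, 0, 0, 0]
    - [0, 2, 0, 0, 0, 0, 0]
    - [0, 2, 0, 0, 0, 0, 0]
    - [0, 2, 0, 0, 0, 0, 0]
    - [0, 2, 0, 0, 0, 0, 0]
    - [0, 2, 0, 0, 0, 0, 0]
    - [0, 2, 0, 0, 0, 0, 0]

```text
clock: 11.6
tool_pos: [0.5196, 0.0475, 0.0892]
eef_rot: [0.981, 0.193, -0.017, 0.002]
contact_force: [-5.5, -2.3, 4.7]
opening: 0.007
```

Run:
```python
from h import *
to(15,25,90)
```

```text
clk 11.6 fix [20.2985 22.9572] z 89.19589907383325 F [-5.49   -2.2563  4.7057] op 0.006840578939366386
turn to aligned [-0.0026  0.0339 -0.0063]
tool delta mm [-5.3354 -2.0111 -0.6186]
```

It has stopped at the end. I'll back straight off, rise clear, and move out of the camera's way to check.

Emit:
play_rows:
  increments:
    - [0, -6, 0, 0, 0, 0, 0]
    - [0, -15, 0, 0, 0, 0.03, 0]
    - [0, -20, 0, -3, 0, 0, 0]
    - [0, -5, 0, -30, 0, 0, 0]
    - [0, 0, 0, -50, 0, 0, 0]
    - [0, 0, 0, -50, 0, 0, 0]
    - [0, 0, 30, -20, 0, 0, 0]
    - [0, 0, 60, 0, 0, 0, 0]

```text
clock: 12.6
tool_pos: [0.5191, -0.0474, 0.2502]
eef_rot: [0.98, 0.199, 0.011, -0.003]
contact_force: [0.3, 0.1, -0.3]
opening: 0.005
```

Emit:
play_rows:
  increments:
    - [0, 0, 60, 0, 0, 0, 0]
    - [0, 0, 60, 0, 0, 0, 0]
    - [0, 0, 60, 0, 0, 0, 0]
    - [0, 0, 60, 0, 0, 0, 0]
    - [0, 0, 40, 0, 0, 0, 0]
    - [0, 0, 20, 0, 0, 0, 0]
    - [0, 0, 0, 0, 0, 0, 0]
    - [0, 0, 0, 0, 0, 0, 0]

```text
clock: 13.6
tool_pos: [0.6467, -0.3374, 0.254]
eef_rot: [0.98, 0.198, 0.022, 0.002]
contact_force: [0.9, 1.7, -0.6]
opening: 0.006
```

Run:
```python
from h import *
st()
for n in("side","top"): cv2.imwrite(f"pics/{n}7.png",r.snapshot(n)[:,:,::-1])
t=cv2.imread("pics/top7.png");s=cv2.imread("pics/side7.png")
cv2.imwrite("pics/z7.png",np.hstack([cv2.resize(t[200:280,215:315],(400,320)),cv2.resize(s[165:265,195:320],(400,320))]))
cv2.imwrite("pics/w7.png",np.hstack([cv2.resize(t,(400,300)),cv2.resize(s,(400,300))]))
```

```text
clk 13.6 fix [ -10.2958 -381.1715] z 253.95456516764335 F [ 0.941   1.7068 -0.5505] op 0.005970721246293019
turn to aligned [ 0.0128 -0.0424  0.0033]
```

View pics/z7.png

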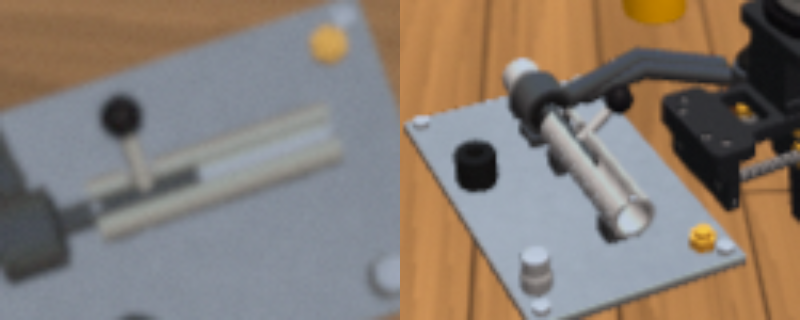

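View pics/w7.png

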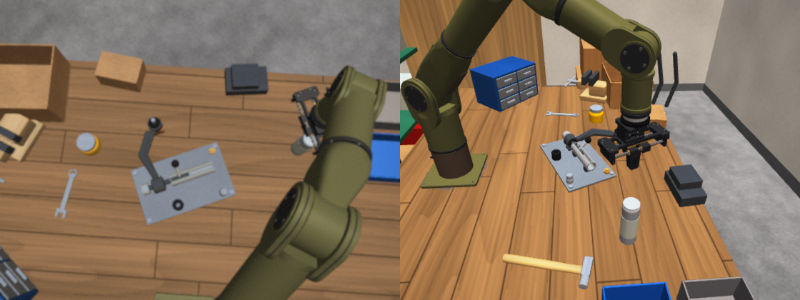

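The handle lies over towards +x, with the knob at zoomed top (121,116) and side (620,98). The loose parts look undisturbed. I'll triangulate the knob and check the spray can's distance.

Run:
```python
from h import *
kt=(121/4+215-.4,116/4+200-.4);ks=(195+220*125/400-.4,165+98*100/320-.4)
k,e=tri(ks,kt);print("knob fix",FR.T@(k[:2]-FT)*1000,k[2]*1000,e)
print("spray top",onz("top",434,195,.16),onz("side",323,286,.16))
a=cv2.imread("pics/side0.png").astype(int);b=cv2.imread("pics/side7.png").astype(int)
d=abs(a-b).sum(2)
for n,(u,v) in dict(spray=(321,310),hammer=(210,370),wrench=(227,160),tin=(275,160),nut=(290,239),socket=(238,250),bush=(218,217)).items():
    print(n,d[v-12:v+13,u-12:u+13].mean())
s=r.get_state();print(s["contact_force"],abs(s["qd"]).max())
```

```text
knob fix [48.2222 27.3403] 87.15084134007378 0.002295352673272143
spray top [ 0.6399 -0.3833  0.16  ] [ 0.6413 -0.3938  0.16  ]
spray 25.3344
hammer 26.7632
wrench 27.3184
tin 24.5376
nut 37.5584
socket 31.7792
bush 25.1712
[-0.3163  1.128  -0.4193] 0.005872771575024605
```

```bash
python3 -c "
from plant import r
print(r.finish_job())"
```

```text
the job is handed in; nothing more can be done
None
```

The suspension arm is locked into the fixture, and I handed the job in at about 14 s of the 48 s allowed. `finish_job` gives no verdict, so the checks below are my own.

**What I did:** With the gripper shut, I pushed the knob along the slot until it stopped moving. I then went round to the -x side and pushed the handle over until that stopped too. The contact force at the ends of moves stayed at about 12 N or less. After that I backed off and rose clear.

**Last checks:**
- **Handle:** I measured the knob at fixture (48, 27) mm and 87 mm high. The expected end position is (46, 25) and 89 mm, so the bolt is fully through and the handle is at its stop within my measuring error of about 2–3 mm.
- **Loose parts:** comparing the side view before and after showed every part unchanged apart from image noise, slightly more around the nut.
- **Robot:** it stood still, about 90 mm above the top of the spray can and touching nothing I could see. The force reading there was about 1 N, which I took as sensor offset.

**What disagreed:** the plate-corner fit left errors of up to about 5 mm. While the knob was pushed in but still upright, one rough reading put it at y = 20.6 mm instead of 25. The handle turning freely and the final two-camera measurement both indicate the bolt was fully through.

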